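# Raise and hold the sterilizer's telescopic rack

### The arm

A 6-joint arm with a two-finger parallel gripper is mounted at the origin on the work surface. World frame = base frame: x ahead of the robot, y to its left, z up, the work surface at z = 0. Lengths are in m, angles in rad, forces in N, time in s.
With the tool pointing down it reaches from about 0.225 to 0.875 m from the base axis. Payload 3.4 kg.
Tool frame: the origin (TCP) lies at the very end of the fingers, on their centre line; the grasp point (between the pads) lies 19 mm behind it (manip.grasp_offset is the distance from the TCP to the grasp point, in m); x points along the fingers, y is the direction in which the jaws open and shut, and the axes are right-handed (so a half turn about x gives the same grasp; the last joint's range is limited). The gripper opens to 85 mm and grips with 20 to 120 N. Pads are 22 mm wide; open, the fingers measure 114 mm over their backs; the gripper's body (76 mm by 85 mm) begins 54 mm behind the grasp point. The pads swing forward as they close: fully open they stand 13 mm farther back than shut.
Start: joints at [1.152, 0.276, 1.505, -0, 1.361, -0.121], TCP at [0.169, 0.55, 0.231] pointing down, gripper open.
Joint ranges: [-2.89, 2.89], [-0.75, 2.08], [0.22, 2.7], [-1.18, 4.32], [0.11, 2.71], [-2.7, 2.7]. Speed limits (rad/s): [2.57, 2.57, 3.14, 3.14, 3.14, 3.14].

### API

Orientations are given as a unit quaternion [w, x, y, z].
In Python, from rig import manip gives the robot as it stands.
- The arm moves only by the tool step_arm, never from a script. Its argument "increments" is a list of rows, each an object with "grip": the opening, from 0 (shut) to 1 (fully open); "delta_pos": the shift along the world's x, y, z in m, a list of three; "twist": the turn about the world's z in degrees. A call has 1 to 10 rows; each row shifts and turns the commanded pose from where the row before left it; what a row does not reach is not made up. A row lasts 1/12 s, in which the tool goes at most 41.7 mm and 7.16 degrees, less where a joint would pass 70% of its speed; a pose out of reach is approached as far as the arm can. A call with a gripper value outside its range is refused whole. The fingers move at their own pace and stop on an object; "force" is the grip in N (left out, the last holds). Time passes only in rows, so rows that do not move let the fingers close. It gives the time, the measured TCP pose, the force and the opening at its end, in the units of the state.
- manip.get_state(): the state, without advancing time (a new reading comes with each control period).
- manip.get_image(name): name is "side" or "top"; returns a dict with "img" (420x560x3 uint8, red, green, blue), "fx", "fy", "cx", "cy" (pixels), "rvec" (rotation vector, rad) and "tvec" (3), from world to camera coordinates, as OpenCV has them. Camera axes: x right, y down, z forward; pixel columns grow to the right and rows downward; lengths in m; the calibration is good to about 2 mm. A picture is of the moment at which its call begins. There is no depth.
- manip.sign_off(): hands the job in, once; it reports no verdict.
The state is a dict: "clock": time; "qpos": joint angles; "qd": joint speeds; "effort": joint torques, N m; "position": TCP position; "ee_rot": TCP orientation; "contact_force": force on the tool from outside, world axes, zero at the start; "moment": the same for the moment, N m; "width": finger opening in m.
Only numpy, scipy, OpenCV 4.12 (cv2) and the standard library are available. Lean on these libraries where they do the work, as an engineer would, in place of code of your own. Each camera call takes 0.05 s, during which the arm holds its last target. There are 200 camera calls.

### The job

Lift the loose lid off the sterilizer canister by its knob and set it down, knob up and without dropping it, on the free part of the cutting board, leaving the things on the board where they are. Then pinch the two buttons on the head of the telescopic lift rack together and pull the rack straight up past its first stop to its second, both bottle rings still on their pegs. Finish while holding it there at full height: do not let go, it sinks back when released.

Things in the scene. Friction and masses are not known exactly. Their poses are not given: they have to be found in the camera images.
- board: light oak cutting board, 380 (x) x 300 (y) x 18 mm, fixed; origin at the centre of its underside, z up. Its half nearer the robot (-x) is free; on the other half stand a bottle, a grass rack and a cup (x over +50 mm), and a spoon lies along y at x = +20 mm. Board and canister stand left and right of the robot's centre line; which is where varies.
- canister: pale grey round open canister, fixed to the counter: outer diameter 124 mm at the rim, 4 mm wall, rim 70 mm above the counter; two small ears stick out (to 74 mm from the axis, 50 mm up) on its +y and -y sides, in line with the two buttons of the rack inside. Origin at the centre of its underside, z up; the lift rack's stem is its axis.
- lid: loose pale grey lid of the canister, a flat-topped hood of 144 mm diameter at its foot, 124 mm at its top, and 58 mm high, with a knob on top; 0.11 to 0.22 kg. Origin at the centre of its lower edge, z up. At the start it sits on the canister, its lower edge 62 mm above the counter, overlapping the rim by 8 mm and hiding the rack; lift it straight up by at least 60 mm to clear the rack's head.
- lid_knob (a point): centre of the lid's knob, an upright cylinder of 30 mm diameter and 24 mm height on a thinner neck; 84 mm above the lid's lower edge and 26 mm above the lid's top. Axes as the lid's.
- lift_head: head of the lift rack, under the lid: pale grey block 36 (x) x 34 (y) x 34 mm on the stem; origin at its centre, 95 mm above the counter at the start (25 mm above the rim), 195 mm at the second stop; axes parallel to the canister's. On its +y and -y faces a darker button (16 wide, 24 high, centred) stands out 5 mm: 44 mm over both. The rack is locked down unless both are pinched in.
- press_a (a joint): button on the head's +y face: 0 standing out, 0.005 m pressed flush (about 6 N); the latch frees at 0.003 m. Once the rack is up the latch no longer acts.
- press_b (a joint): button on the head's -y face: likewise
- lift_rack (a joint): first (upper) section of the telescope: 0 down, 0.050 m fully drawn out. It moves first (2 to 4 N); its end is the first stop. Weight and springs pull it back when it is let go.
- lift_mid (a joint): second section of the telescope: 0 down, 0.050 m fully drawn out, which is the second stop. It follows once the first section is out (5 to 8 N). The head rises by the sum of both, 100 mm in all.
- ring_a_center (a point): centre of one orange bottle ring (38 mm outer, 26 mm inner diameter, 14 mm high), loose, lying around a peg of the rack inside the canister; 31 mm from the stem on the canister's +x side
- ring_b_center (a point): centre of the other, equal ring, 31 mm from the stem on the canister's -x side
- peg_a (a point): point on the axis of the rack's +x peg (16 mm diameter, 16 mm high), at the level of the centre of the ring that lies on it; rises with the rack
- peg_b (a point): the same for the -x peg
- bottle: clear plastic bottle, 58 mm diameter, 150 mm high, standing on the far part of the board; origin under its centre. Leave alone.
- cup: small pale grey cup with a closed hinged lid, 72 mm diameter, 85 mm high, on the far part of the board; origin under its centre. Leave alone.
- grass_rack: silicone grass drying rack, 110 x 110 x 48 mm, on the far part of the board; origin under its centre. Leave alone.
- spoon: stainless spoon, 150 mm long, lying across the middle of the board along its y. Leave alone.
Things that resemble listed ones, but are neither listed nor needed, are in the scene too. Leave any yellow look-alike of the canister alone.

How it is judged:
By the outcome, as a careful person would: the job done as asked, in the order asked, and still so for the second after the job is handed in, while the arm keeps its last pose, push and grip.
It also fails if it takes over 56 s, if anything falls off the work surface, if the arm or the gripper's body presses on something with over 40 N, if the wrist force passes 120 N, or if a joint passes its speed limit or range.

## Working session

There is one attempt and no reset: what is moved stays moved. The work goes in short steps, Python scripts to look and compute and a tool call to move; the robot and the scene stay as the last step left them, time stands still between calls to the robot, and variables do not carry over. Pictures are saved under pics/ and viewed, about 8 in all and at most 12, crops included, and the job is handed in when it is done.

Besides the shell and the picture viewer there is one more tool, called after "Emit:" by a JSON object that holds its "method" and its "body". step_arm: Moves the arm, as the interface text tells. Its arguments: {"type":"object","properties":{"increments":{"type":"array"},"force":{"type":"number"}},"required":["increments"]}

```bash
mkdir -p pics && cat > h.py <<'E'
import numpy as np, cv2
from rig import manip
def grab(n,f=None):
    d=manip.get_image(n)
    if f: cv2.imwrite(f,d["img"][:,:,::-1])
    return d
def cam(d):
    R=cv2.Rodrigues(np.array(d["rvec"],float))[0]; t=np.array(d["tvec"],float).ravel()
    return R,t
def ray(d,uv):
    R,t=cam(d); v=R.T@np.array([(uv[0]-d["cx"])/d["fx"],(uv[1]-d["cy"])/d["fy"],1.]); return -R.T@t,v
def onz(d,uv,z):
    o,v=ray(d,uv); return o+v*(z-o[2])/v[2]
def proj(d,p):
    R,t=cam(d); c=R@np.array(p,float)+t; return d["fx"]*c[0]/c[2]+d["cx"],d["fy"]*c[1]/c[2]+d["cy"]
E
python3 - <<'E'
from h import *
a=grab("top");b=grab("side")
cv2.imwrite("pics/top0.png",a["img"][:,:,::-1]);cv2.imwrite("pics/side0.png",b["img"][:,:,::-1])
for d in(a,b):print(ray(d,(d["cx"],d["cy"])),d["fx"])
print(manip.get_state())
E
```

```text
(array([ 0.38886718, -0.04145869,  1.39766996]), array([ 0.15152727, -0.01517324, -0.98833661])) 537.2177641072944
(array([0.49491447, 0.74653785, 0.82384848]), array([ 0.11055986, -0.7332074 , -0.6709571 ])) 433.65709829202785
{'clock': 0.1, 'qpos': array([ 1.15201025e+00,  2.76534022e-01,  1.50601967e+00,  3.16656165e-05,
        1.36069099e+00, -1.20978196e-01]), 'qd': array([-0.00099598, -0.00033988, -0.00397048, -0.00021078, -0.0015474 ,
       -0.00070074]), 'effort': array([ 1.11528261e-03, -4.17697692e+01, -2.46405548e+01, -3.00394340e-04,
        5.84016481e-03,  1.99274479e-05]), 'position': array([0.16850845, 0.54926063, 0.23051968]), 'ee_rot': array([ 0.69911527,  0.10434459,  0.69944782, -0.10546462]), 'contact_force': array([-0.40295386, -0.36134305,  0.25368488]), 'moment': array([ 0.01554272, -0.00950756,  0.00610747]), 'width': 0.08543218610238411}
```

View pics/top0.png

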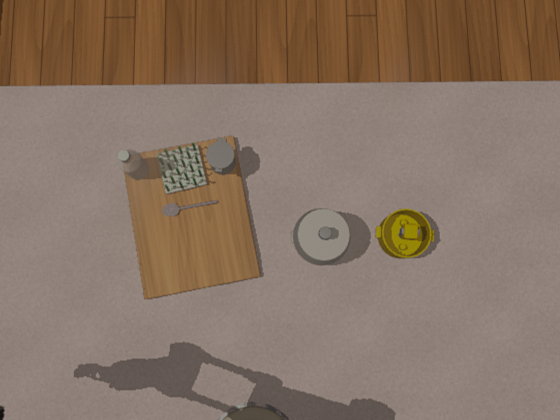

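View pics/side0.png

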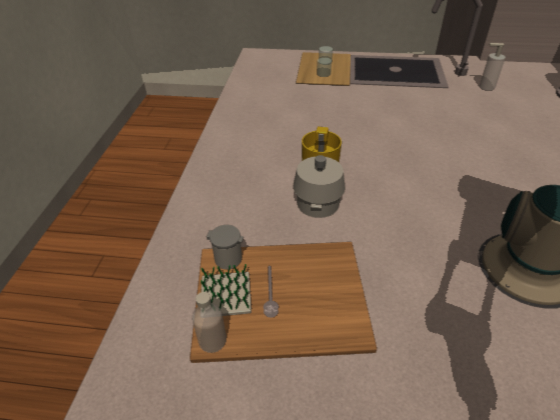

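Top view: the board is at px (125–258, 137–298), with its free half below the spoon. The grey lidded canister has its knob at (326,233). The yellow look-alike is at (405,233). Side view: the grey lid's knob is at (320,162) and the yellow pot is behind it at (322,148).

Candidates that could be confused: grey canister at (323,236), yellow open canister at (405,233), grey cup at (220,155). I choose the grey canister and will check it in a crop.

```bash
python3 - <<'E'
from h import *
a=grab("top");b=grab("side")
A=cv2.resize(a["img"][195:275,280:360],(400,400),interpolation=cv2.INTER_CUBIC);B=cv2.resize(b["img"][145:225,280:360],(400,400),interpolation=cv2.INTER_CUBIC)
cv2.imwrite("pics/crop0.png",np.hstack([A,B])[:,:,::-1])
# board corners from colour mask
hsv=cv2.cvtColor(a["img"],cv2.COLOR_RGB2HSV)
m=((hsv[...,0]>8)&(hsv[...,0]<25)&(hsv[...,1]>80)).astype(np.uint8); m[:100]=0; m[:,300:]=0;m[320:]=0
m=cv2.morphologyEx(m,cv2.MORPH_OPEN,np.ones((5,5)))
c=max(cv2.findContours(m,0,2)[0],key=cv2.contourArea)
r=cv2.minAreaRect(c);print(r)
for p in cv2.boxPoints(r):print(p,onz(a,p,.018).round(4))
for n,uv in(("lidtop",(323,236)),("knob",(326,233))):print(n,onz(a,uv,.12),onz(a,uv,.158))
E
```

```text
((188.79324340820312, 217.03939819335938), (144.9183349609375, 118.39517974853516), 79.2156982421875)
[117.08318 156.93655] [0.7409 0.3484 0.018 ]
[233.38731 134.78339] [0.7979 0.043  0.018 ]
[260.5033  277.14224] [ 0.4224 -0.0249  0.018 ]
[144.19917 299.2954 ] [0.3711 0.2691 0.018 ]
lidtop [ 0.51542955 -0.17649827  0.12      ] [ 0.51166538 -0.17248197  0.158     ]
knob [ 0.52253765 -0.18388575  0.12      ] [ 0.51856207 -0.17964974  0.158     ]
```

View pics/crop0.png

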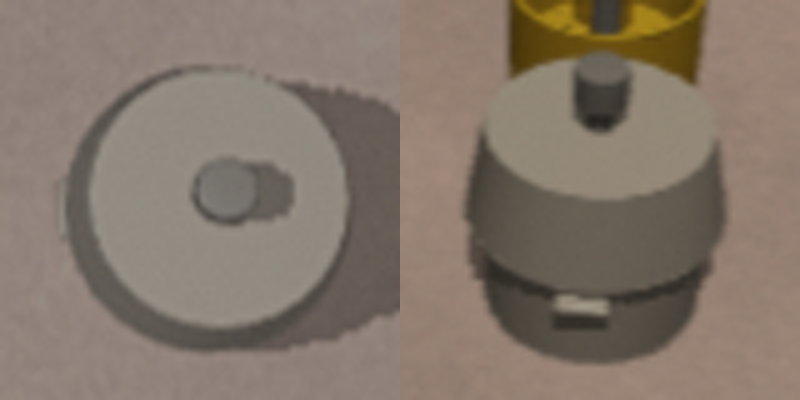

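The crop confirms the grey hooded lid with a dark knob (top crop (227,190), i.e. px (325,232.6); side px (320,158.5)). An ear shows at side px (316,204), and the yellow pot stands behind it.

```bash
python3 - <<'E'
from h import *
a=grab("top");b=grab("side")
k1=onz(a,(325.0,232.6),.158);k2=onz(b,(319.9,158.5),.158);l=onz(a,(323.4,234.4),.12);e=onz(b,(315.9,204.1),.053)
e1=onz(a,(292.3,236),.053)
print("knob",k1,k2,"lidtop",l,"ear",e,e1)
c=(k1+k2)/2
for q in(e,e1):
  d=q-c;print("yaw from ear deg",np.degrees(np.arctan2(d[1],d[0]))-90,np.hypot(*d[:2]))
P=[onz(a,p,.018)[:2] for p in((145,298),(259,276),(234.5,136.5))]
x=P[2]-P[1];y=P[0]-P[1];print(P,np.hypot(*x),np.hypot(*y),np.degrees(np.arctan2(x[1],x[0])),np.degrees(np.arctan2(y[1],y[0]))-90)
ax=np.degrees(np.arctan2(x[1],x[0]));ax=(ax+np.degrees(np.arctan2(y[1],y[0]))-90)/2;ax=np.radians(ax)
X=np.array([np.cos(ax),np.sin(ax)]);Y=np.array([-X[1],X[0]])
o=(P[0]+P[1])/2+.19*X
print("board c",o,"yaw",np.degrees(ax)); t=o-.09*X;print("target",t)
s=manip.get_state();from scipy.spatial.transform import Rotation as R
w=s["ee_rot"];print(R.from_quat([w[1],w[2],w[3],w[0]]).as_matrix().round(3),s["clock"])
E
```

```text
knob [ 0.51952446 -0.17735236  0.158     ] [ 0.52317413 -0.17262679  0.158     ] lidtop [ 0.51925598 -0.17756356  0.12      ] ear [ 0.52544814 -0.11203763  0.053     ] [ 0.52306666 -0.10632188  0.053     ]
yaw from ear deg -3.7253104214014883 0.06308524228909775
yaw from ear deg -1.4326576030572085 0.06868917061743005
[array([0.37425758, 0.26718636]), array([ 0.42538491, -0.02114592]), array([0.79313391, 0.04010354])] 0.3728147353054163 0.2928301751389228 9.455949769974987 10.055219558295079
board c [0.58707376 0.15521488] yaw 9.755584664135036
target [0.4983752  0.13996478]
[[-0.     0.293  0.956]
 [-0.001  0.956 -0.293]
 [-1.    -0.001 -0.   ]] 0.3
```

Emit:
{"method": "step_arm", "body": {"increments": [{"grip": 1,"delta_pos": [0.0176,-0.036,0.002],"twist": 0.7},{"grip": 1,"delta_pos": [0.0176,-0.036,0.002],"twist": 0.7},{"grip": 1,"delta_pos": [0.0176,-0.036,0.002],"twist": 0.7},{"grip": 1,"delta_pos": [0.0176,-0.036,0.002],"twist": 0.7},{"grip": 1,"delta_pos": [0.0176,-0.036,0.002],"twist": 0.7},{"grip": 1,"delta_pos": [0.0176,-0.036,0],"twist": 0.7},{"grip": 1,"delta_pos": [0.0176,-0.036,0],"twist": 0.7},{"grip": 1,"delta_pos": [0.0176,-0.036,0],"twist": 0.7},{"grip": 1,"delta_pos": [0.0176,-0.036,0],"twist": 0.7},{"grip": 1,"delta_pos": [0.0176,-0.036,0],"twist": 0.7}]}}

```text
clock: 1.13
position: [0.345, 0.188, 0.2416]
ee_rot: [0.705, 0.062, 0.704, -0.061]
contact_force: [0.4, 0.7, -0.4]
width: 0.0852
```

Emit:
{"method": "step_arm", "body": {"increments": [{"grip": 1,"delta_pos": [0.0176,-0.036,0],"twist": 0.7},{"grip": 1,"delta_pos": [0.0176,-0.036,0],"twist": 0.7},{"grip": 1,"delta_pos": [0.0176,-0.036,0],"twist": 0.7},{"grip": 1,"delta_pos": [0.0176,-0.036,0],"twist": 0.7},{"grip": 1,"delta_pos": [0.0176,-0.036,0],"twist": 0.7},{"grip": 1,"delta_pos": [0.0176,-0.036,0],"twist": 0.7},{"grip": 1,"delta_pos": [0.0176,-0.036,0],"twist": 0.7},{"grip": 1,"delta_pos": [0.0176,-0.036,-0.002],"twist": 0.7},{"grip": 1,"delta_pos": [0.0176,-0.036,-0.004],"twist": 0.7},{"grip": 1,"delta_pos": [0,0,0],"twist": 0}]}}

```text
clock: 1.97
position: [0.5064, -0.1411, 0.2343]
ee_rot: [0.707, 0.023, 0.706, -0.026]
contact_force: [0.4, 0.4, 0.7]
width: 0.0854
```

Emit:
{"method": "step_arm", "body": {"increments": [{"grip": 1,"delta_pos": [0.0075,-0.017,0],"twist": 0},{"grip": 1,"delta_pos": [0.007,-0.0174,-0.01],"twist": 0},{"grip": 1,"delta_pos": [0,0,-0.03],"twist": 0},{"grip": 1,"delta_pos": [0,0,0],"twist": 0},{"grip": 1,"delta_pos": [0,0,0],"twist": 0}]}}

```text
clock: 2.38
position: [0.5164, -0.1683, 0.1937]
ee_rot: [0.705, 0.024, 0.708, -0.022]
contact_force: [-0.0, 0.3, 1.0]
width: 0.0855
```

```bash
python3 - <<'E'
from h import *
a=grab("top");b=grab("side")
A=cv2.resize(a["img"][195:275,280:360],(400,400),interpolation=cv2.INTER_CUBIC);B=cv2.resize(b["img"][100:220,260:380],(400,400),interpolation=cv2.INTER_CUBIC)
cv2.imwrite("pics/crop1.png",np.hstack([A,B])[:,:,::-1])
print(manip.get_state()["position"])
E
```

```text
[ 0.51801495 -0.16854376  0.19604715]
```

View pics/crop1.png

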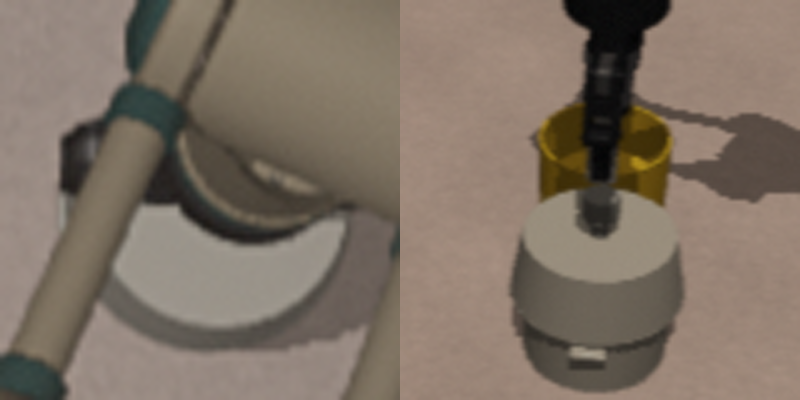

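The side view shows the finger in line with the knob, px about (319,160). By the commanded sums I'm 3.6 mm short in x and 6.5 mm short in y, so I correct that and descend.

Emit:
{"method": "step_arm", "body": {"increments": [{"grip": 1,"delta_pos": [0.0036,-0.0065,0],"twist": 0},{"grip": 1,"delta_pos": [0,0,-0.02],"twist": 0},{"grip": 1,"delta_pos": [0,0,-0.02],"twist": 0},{"grip": 1,"delta_pos": [0,0,-0.015],"twist": 0},{"grip": 1,"delta_pos": [0,0,-0.01],"twist": 0},{"grip": 1,"delta_pos": [0,0,0],"twist": 0},{"grip": 1,"delta_pos": [0,0,0],"twist": 0}]}}

```text
clock: 3.07
position: [0.5218, -0.1754, 0.1309]
ee_rot: [0.707, 0.023, 0.706, -0.023]
contact_force: [-0.1, 0.4, 1.4]
width: 0.085
```

Emit:
{"method": "step_arm", "body": {"increments": [{"grip": 0.5,"delta_pos": [0,0,0],"twist": 0},{"grip": 0.3,"delta_pos": [0,0,0],"twist": 0},{"grip": 0.2,"delta_pos": [0,0,0],"twist": 0},{"grip": 0,"delta_pos": [0,0,0],"twist": 0},{"grip": 0,"delta_pos": [0,0,0],"twist": 0},{"grip": 0,"delta_pos": [0,0,0],"twist": 0},{"grip": 0,"delta_pos": [0,0,0],"twist": 0},{"grip": 0,"delta_pos": [0,0,0],"twist": 0}], "force": 40}}

```text
clock: 3.73
position: [0.5214, -0.1755, 0.131]
ee_rot: [0.707, 0.023, 0.706, -0.023]
contact_force: [-1.4, -0.0, 6.1]
width: 0.0285
```

Gripped at width 28.5 mm. Lifting straight up.

Emit:
{"method": "step_arm", "body": {"increments": [{"grip": 0,"delta_pos": [0,0,0.004],"twist": 0},{"grip": 0,"delta_pos": [0,0,0.01],"twist": 0},{"grip": 0,"delta_pos": [0,0,0.015],"twist": 0},{"grip": 0,"delta_pos": [0,0,0.02],"twist": 0},{"grip": 0,"delta_pos": [0,0,0.02],"twist": 0},{"grip": 0,"delta_pos": [0,0,0.02],"twist": 0},{"grip": 0,"delta_pos": [0,0,0.015],"twist": 0},{"grip": 0,"delta_pos": [0,0,0.006],"twist": 0},{"grip": 0,"delta_pos": [0,0,0],"twist": 0},{"grip": 0,"delta_pos": [0,0,0],"twist": 0}]}}

```text
clock: 4.57
position: [0.5209, -0.1749, 0.2399]
ee_rot: [0.707, 0.023, 0.707, -0.023]
contact_force: [-0.3, 0.3, -1.2]
width: 0.0284
```

```bash
python3 - <<'E'
from h import *
b=grab("side","pics/side2.png")
s=manip.get_state();print(s["position"],s["contact_force"],s["width"])
E
```

```text
[ 0.5205777  -0.17478924  0.23925758] [-0.2273263  -0.56556661 -2.11328617] 0.028550774916267955
```

View pics/side2.png

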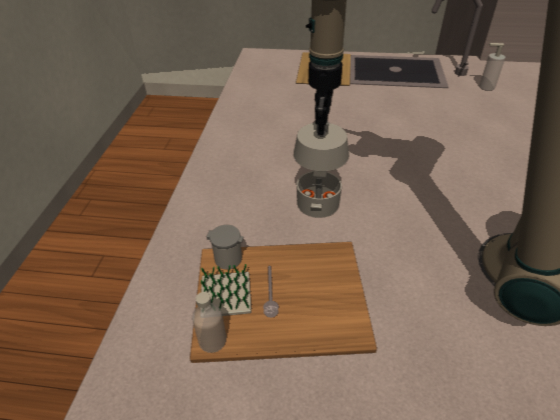

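The lid is lifted and level (px (322,145)). The rack head and orange rings are visible in the canister at (320,190). Next: carry it to the board's free half.

Emit:
{"method": "step_arm", "body": {"increments": [{"grip": 0,"delta_pos": [-0.001,0.013,0],"twist": 0},{"grip": 0,"delta_pos": [-0.003,0.03,0],"twist": 0},{"grip": 0,"delta_pos": [-0.004,0.038,0],"twist": 0},{"grip": 0,"delta_pos": [-0.004,0.038,0],"twist": 0},{"grip": 0,"delta_pos": [-0.004,0.038,0],"twist": 0},{"grip": 0,"delta_pos": [-0.004,0.038,0],"twist": 0},{"grip": 0,"delta_pos": [-0.004,0.038,0],"twist": 0},{"grip": 0,"delta_pos": [-0.003,0.038,0],"twist": 0},{"grip": 0,"delta_pos": [-0.002,0.028,0],"twist": 0},{"grip": 0,"delta_pos": [-0.001,0.0145,0],"twist": 0}]}}

```text
clock: 5.45
position: [0.4891, 0.1426, 0.2393]
ee_rot: [0.706, 0.023, 0.708, -0.021]
contact_force: [-0.3, -0.0, -1.5]
width: 0.0287
```

Emit:
{"method": "step_arm", "body": {"increments": [{"grip": 0,"delta_pos": [0,0,0],"twist": 0},{"grip": 0,"delta_pos": [0,0,-0.015],"twist": 0},{"grip": 0,"delta_pos": [0,0,-0.03],"twist": 0},{"grip": 0,"delta_pos": [0,0,-0.03],"twist": 0},{"grip": 0,"delta_pos": [0,0,-0.025],"twist": 0},{"grip": 0,"delta_pos": [0,0,-0.02],"twist": 0},{"grip": 0,"delta_pos": [0,0,-0.015],"twist": 0},{"grip": 0,"delta_pos": [0,0,-0.008],"twist": 0},{"grip": 0,"delta_pos": [0,0,0],"twist": 0},{"grip": 0,"delta_pos": [0,0,0],"twist": 0}]}}

```text
clock: 6.28
position: [0.4911, 0.138, 0.0972]
ee_rot: [0.706, 0.023, 0.707, -0.023]
contact_force: [0.1, 0.1, -0.7]
width: 0.0288
```

```bash
python3 - <<'E'
from h import *
b=grab("side","pics/side3.png")
s=manip.get_state();print(s["position"],s["contact_force"],s["width"],s["clock"])
E
```

```text
[0.49178711 0.13819462 0.09791371] [ 0.19429327 -0.26699594 -0.2850006 ] 0.028966000874530298 6.3333
```

View pics/side3.png

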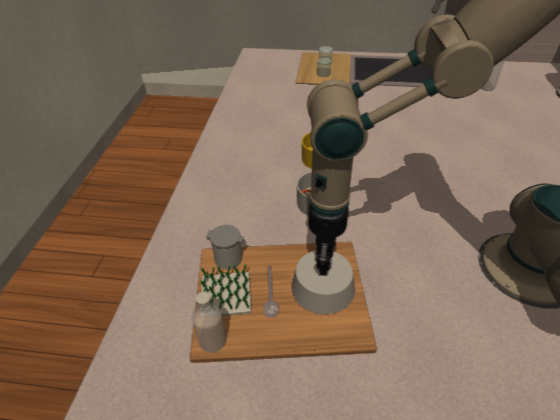

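The lid is over the free half (px (324,280)), clear of the spoon at (271,290). Lowering gently.

Emit:
{"method": "step_arm", "body": {"increments": [{"grip": 0,"delta_pos": [0,0,-0.004],"twist": 0},{"grip": 0,"delta_pos": [0,0,-0.003],"twist": 0},{"grip": 0,"delta_pos": [0,0,-0.002],"twist": 0},{"grip": 0,"delta_pos": [0,0,0],"twist": 0},{"grip": 0,"delta_pos": [0,0,0],"twist": 0}]}}

```text
clock: 6.75
position: [0.4912, 0.1383, 0.0884]
ee_rot: [0.707, 0.023, 0.707, -0.023]
contact_force: [0.4, 0.8, -1.2]
width: 0.0289
```

Emit:
{"method": "step_arm", "body": {"increments": [{"grip": 0,"delta_pos": [0,0,-0.001],"twist": 0},{"grip": 0,"delta_pos": [0,0,0],"twist": 0},{"grip": 0,"delta_pos": [0,0,0],"twist": 0}]}}

```text
clock: 7.0
position: [0.4912, 0.1383, 0.0874]
ee_rot: [0.707, 0.023, 0.707, -0.023]
contact_force: [-0.3, 0.3, -1.2]
width: 0.0288
```

Emit:
{"method": "step_arm", "body": {"increments": [{"grip": 0,"delta_pos": [0,0,-0.001],"twist": 0},{"grip": 0,"delta_pos": [0,0,-0.0005],"twist": 0},{"grip": 0,"delta_pos": [0,0,0],"twist": 0}]}}

```text
clock: 7.25
position: [0.4913, 0.1383, 0.0869]
ee_rot: [0.707, 0.023, 0.707, -0.023]
contact_force: [-3.4, -0.6, 6.5]
width: 0.029
```

Contact at +6.5 N, so the lid is down. Releasing, then rising.

Emit:
{"method": "step_arm", "body": {"increments": [{"grip": 0.4,"delta_pos": [0,0,0],"twist": 0},{"grip": 0.6,"delta_pos": [0,0,0],"twist": 0},{"grip": 1,"delta_pos": [0,0,0],"twist": 0},{"grip": 1,"delta_pos": [0,0,0],"twist": 0},{"grip": 1,"delta_pos": [0,0,0],"twist": 0},{"grip": 1,"delta_pos": [0,0,0],"twist": 0}]}}

```text
clock: 7.75
position: [0.4912, 0.1383, 0.0857]
ee_rot: [0.707, 0.023, 0.707, -0.023]
contact_force: [0.3, -0.3, -0.1]
width: 0.0853
```

Emit:
{"method": "step_arm", "body": {"increments": [{"grip": 1,"delta_pos": [0,0,0.01],"twist": 0},{"grip": 1,"delta_pos": [0,0,0.025],"twist": 0},{"grip": 1,"delta_pos": [0,0,0.035],"twist": 0},{"grip": 1,"delta_pos": [0,0,0.035],"twist": 0},{"grip": 1,"delta_pos": [0,0,0.025],"twist": 0},{"grip": 1,"delta_pos": [0,0,0.01],"twist": 0},{"grip": 1,"delta_pos": [0,0,0],"twist": 0}]}}

```text
clock: 8.33
position: [0.4929, 0.1386, 0.229]
ee_rot: [0.709, 0.024, 0.704, -0.023]
contact_force: [0.3, -0.6, 0.2]
width: 0.0855
```

```bash
python3 - <<'E'
from h import *
a=grab("top");b=grab("side")
A=cv2.resize(a["img"][195:275,280:360],(400,400),interpolation=cv2.INTER_CUBIC);B=cv2.resize(b["img"][150:220,280:350],(400,400),interpolation=cv2.INTER_CUBIC)
C=cv2.resize(b["img"][60:360,160:460],(400,400))
D=cv2.resize(a["img"][120:320,90:290],(400,400))
cv2.imwrite("pics/crop4.png",np.vstack([np.hstack([A,B]),np.hstack([D,C])])[:,:,::-1][:800]);
cv2.imwrite("pics/crop4.png",cv2.resize(cv2.imread("pics/crop4.png"),(600,600)))
s=manip.get_state();print(s["position"],s["clock"])
E
```

```text
[0.49056393 0.13821784 0.22514326] 8.4333
```

View pics/crop4.png

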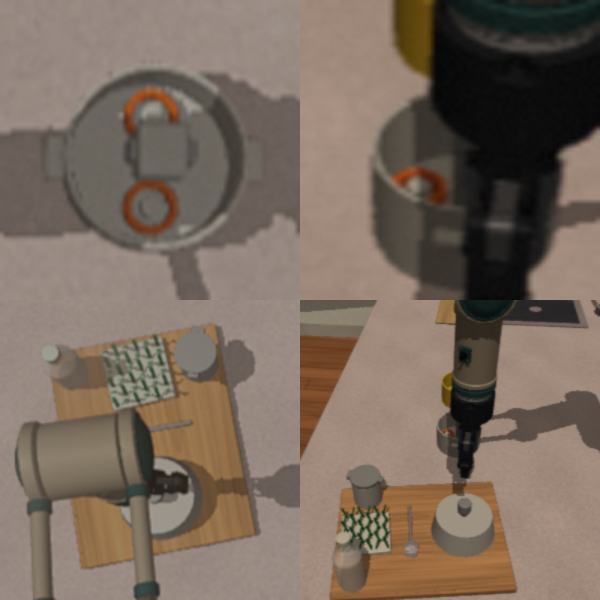

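The lid stands on the free half of the board, knob up. Top crop: the head is at about px (322,234.5), the rings at (320,225) and (319.5,250), and the ears at (294,236) and (347.5,237).

```bash
python3 - <<'E'
from h import *
a=grab("top")
print("head",onz(a,(322.2,234.4),.112))
e=[onz(a,p,.05) for p in((293.9,236.4),(347.5,237.2))];d=e[0]-e[1]
print("ears mid",(e[0]+e[1])/2,np.hypot(*d[:2]),"yaw",np.degrees(np.arctan2(d[1],d[0]))-90)
hsv=cv2.cvtColor(a["img"],cv2.COLOR_RGB2HSV)[195:275,280:360]
m=((hsv[...,0]<13)&(hsv[...,1]>140)).astype(np.uint8)
n,l,s,c=cv2.connectedComponentsWithStats(m);R=[]
for i in range(1,n):
  if s[i,4]>15:
    p=(s[i,0]+s[i,2]/2-.5+280,s[i,1]+s[i,3]/2-.5+195);q=onz(a,p,.045);print(s[i],p,q,np.hypot(*(q-(e[0]+e[1])/2)[:2]))
    R.append(q)
# head edges: grey-level profile along the row through the head
g=cv2.cvtColor(a["img"],cv2.COLOR_RGB2GRAY)
print(g[234:240,300:345].mean(0).astype(int)); print(g[222:252,320:325].mean(1).astype(int))
E
```

```text
head [ 0.52010971 -0.17552495  0.112     ]
ears mid [ 0.5204146 -0.1780732  0.05     ] 0.1352408985897451 yaw -1.600075419060488
[33 24 14 11 45] (np.float64(319.5), np.float64(224.0)) [ 0.55354266 -0.17638599  0.045     ] 0.03317100104678681
[33 48 14 14 68] (np.float64(319.5), np.float64(249.5)) [ 0.48883138 -0.17463524  0.045     ] 0.031769784180526325
[102 102 102 102 102 102 102 101 102 102 103 102  99  79  69  77  73  92
 104 102 101 102 102 102 102 102 101 102 101  95  81  85  93 102 102 101
 102 102 103 101  86  64  62  64  73]
[114 124 127 116  99  90  93 101 101 101 101 101 101 102 101 102 102 103
 101  94  79  75  73  74  81  89  91  97 101 100]
```

Emit:
{"method": "step_arm", "body": {"increments": [{"grip": 1,"delta_pos": [0.001,-0.013,0],"twist": 0.2},{"grip": 1,"delta_pos": [0.003,-0.03,0],"twist": 0.2},{"grip": 1,"delta_pos": [0.004,-0.038,0],"twist": 0.2},{"grip": 1,"delta_pos": [0.004,-0.038,0],"twist": 0.2},{"grip": 1,"delta_pos": [0.004,-0.038,0],"twist": 0.2},{"grip": 1,"delta_pos": [0.004,-0.038,0],"twist": 0.2},{"grip": 1,"delta_pos": [0.004,-0.038,0],"twist": 0.2},{"grip": 1,"delta_pos": [0.003,-0.038,0],"twist": 0.2},{"grip": 1,"delta_pos": [0.002,-0.028,0],"twist": 0.2},{"grip": 1,"delta_pos": [0.001,-0.015,0],"twist": 0.2}]}}

```text
clock: 9.32
position: [0.5203, -0.179, 0.2231]
ee_rot: [0.706, 0.012, 0.708, -0.012]
contact_force: [-0.0, 0.3, 0.1]
width: 0.0855
```

Emit:
{"method": "step_arm", "body": {"increments": [{"grip": 1,"delta_pos": [0,0,0],"twist": 0},{"grip": 1,"delta_pos": [0,0,-0.025],"twist": 0},{"grip": 1,"delta_pos": [0,0,-0.035],"twist": 0},{"grip": 1,"delta_pos": [0,0,-0.025],"twist": 0},{"grip": 1,"delta_pos": [0,0,-0.005],"twist": 0},{"grip": 1,"delta_pos": [0,0,0],"twist": 0},{"grip": 1,"delta_pos": [0,0,0],"twist": 0}]}}

```text
clock: 9.9
position: [0.5214, -0.1751, 0.1359]
ee_rot: [0.707, 0.011, 0.707, -0.01]
contact_force: [0.3, -1.0, 0.3]
width: 0.0854
```

```bash
python3 - <<'E'
from h import *
a=grab("top");b=grab("side")
A=cv2.resize(a["img"][195:275,280:360],(400,400),interpolation=cv2.INTER_CUBIC);B=cv2.resize(b["img"][140:220,280:360],(400,400),interpolation=cv2.INTER_CUBIC)
cv2.imwrite("pics/crop5.png",np.hstack([A,B])[:,:,::-1])
s=manip.get_state();print(s["position"],s["ee_rot"],s["clock"])
for p in((.521,-.176,.112),(.521,-.176,.07)):print(proj(b,p))
E
```

```text
[ 0.52243967 -0.17580782  0.13736288] [ 0.70799044  0.01032487  0.70605971 -0.01107337] 10.0
(np.float64(320.04622420355815), np.float64(171.84169919478086))
(np.float64(319.37540692619916), np.float64(184.03396148064851))
```

View pics/crop5.png

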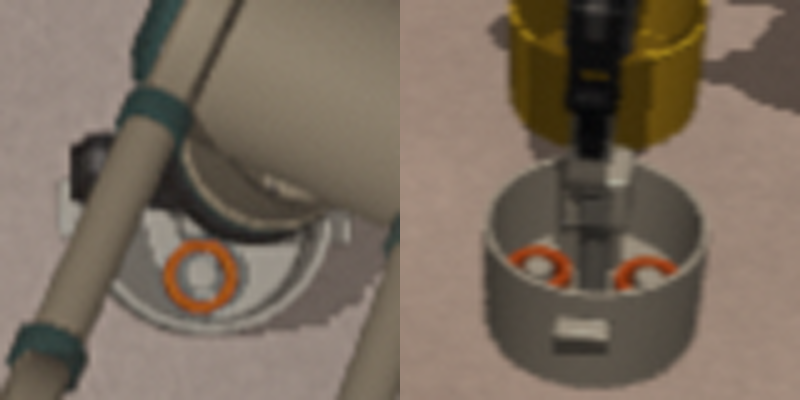

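The finger (side px (318,170)) lines up with the head (px (319,172)), and both rings are on their pegs. Descending over the head and pinching.

Emit:
{"method": "step_arm", "body": {"increments": [{"grip": 1,"delta_pos": [-0.0005,0,-0.015],"twist": 0},{"grip": 1,"delta_pos": [0,0,-0.02],"twist": 0},{"grip": 1,"delta_pos": [0,0,-0.015],"twist": 0},{"grip": 1,"delta_pos": [0,0,-0.01],"twist": 0},{"grip": 1,"delta_pos": [0,0,0],"twist": 0},{"grip": 1,"delta_pos": [0,0,0],"twist": 0}]}}

```text
clock: 10.5
position: [0.5213, -0.1759, 0.0765]
ee_rot: [0.707, 0.011, 0.707, -0.011]
contact_force: [0.0, 0.8, 0.6]
width: 0.085
```

Emit:
{"method": "step_arm", "body": {"increments": [{"grip": 0.6,"delta_pos": [0,0,0],"twist": 0},{"grip": 0.4,"delta_pos": [0,0,0],"twist": 0},{"grip": 0,"delta_pos": [0,0,0],"twist": 0},{"grip": 0,"delta_pos": [0,0,0],"twist": 0},{"grip": 0,"delta_pos": [0,0,0],"twist": 0},{"grip": 0,"delta_pos": [0,0,0],"twist": 0},{"grip": 0,"delta_pos": [0,0,0],"twist": 0},{"grip": 0,"delta_pos": [0,0,0],"twist": 0}], "force": 60}}

```text
clock: 11.17
position: [0.5214, -0.1765, 0.0772]
ee_rot: [0.708, 0.01, 0.706, -0.012]
contact_force: [-1.2, -0.4, 4.8]
width: 0.0335
```

Width is 33.5 mm, so both buttons are flush. Pulling up smoothly.

Emit:
{"method": "step_arm", "body": {"increments": [{"grip": 0,"delta_pos": [0,0,0.002],"twist": 0},{"grip": 0,"delta_pos": [0,0,0.003],"twist": 0},{"grip": 0,"delta_pos": [0,0,0.005],"twist": 0},{"grip": 0,"delta_pos": [0,0,0.005],"twist": 0},{"grip": 0,"delta_pos": [0,0,0.005],"twist": 0},{"grip": 0,"delta_pos": [0,0,0.005],"twist": 0},{"grip": 0,"delta_pos": [0,0,0.005],"twist": 0},{"grip": 0,"delta_pos": [0,0,0.005],"twist": 0},{"grip": 0,"delta_pos": [0,0,0.005],"twist": 0},{"grip": 0,"delta_pos": [0,0,0.003],"twist": 0}]}}

```text
clock: 12.0
position: [0.5212, -0.1763, 0.1197]
ee_rot: [0.707, 0.01, 0.707, -0.011]
contact_force: [2.8, -4.6, -3.9]
width: 0.0334
```

Emit:
{"method": "step_arm", "body": {"increments": [{"grip": 0,"delta_pos": [0,0,0.004],"twist": 0},{"grip": 0,"delta_pos": [0,0,0.004],"twist": 0},{"grip": 0,"delta_pos": [0,0,0.004],"twist": 0},{"grip": 0,"delta_pos": [0,0,0.005],"twist": 0},{"grip": 0,"delta_pos": [0,0,0.005],"twist": 0},{"grip": 0,"delta_pos": [0,0,0.005],"twist": 0},{"grip": 0,"delta_pos": [0,0,0.005],"twist": 0},{"grip": 0,"delta_pos": [0,0,0.005],"twist": 0},{"grip": 0,"delta_pos": [0,0,0.004],"twist": 0},{"grip": 0,"delta_pos": [0,0,0.003],"twist": 0}]}}

```text
clock: 12.83
position: [0.5211, -0.1762, 0.1628]
ee_rot: [0.707, 0.01, 0.707, -0.011]
contact_force: [2.6, -5.0, -6.4]
width: 0.0335
```

```bash
python3 - <<'E'
from h import *
b=grab("side")
cv2.imwrite("pics/crop6.png",cv2.resize(b["img"][90:230,250:390],(560,560),interpolation=cv2.INTER_CUBIC)[:,:,::-1])
s=manip.get_state();print(s["position"],s["contact_force"],s["width"],s["clock"])
E
```

```text
[ 0.52116725 -0.17621946  0.16327454] [ 2.34180856 -4.41649655 -3.36352153] 0.03323291108311968 12.8833
```

View pics/crop6.png

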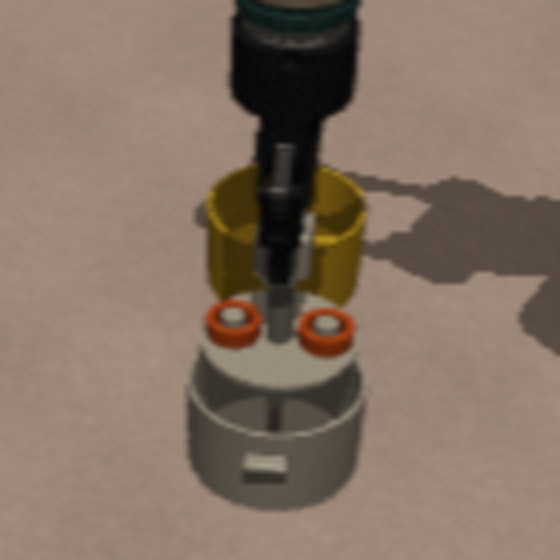

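The rack is up about 87 mm with both rings on their pegs (crop (233,322) and (326,330)). I'll continue slowly to the second stop.

Emit:
{"method": "step_arm", "body": {"increments": [{"grip": 0,"delta_pos": [0,0,0.002],"twist": 0},{"grip": 0,"delta_pos": [0,0,0.002],"twist": 0},{"grip": 0,"delta_pos": [0,0,0.002],"twist": 0},{"grip": 0,"delta_pos": [0,0,0.002],"twist": 0},{"grip": 0,"delta_pos": [0,0,0.002],"twist": 0},{"grip": 0,"delta_pos": [0,0,0.001],"twist": 0},{"grip": 0,"delta_pos": [0,0,0],"twist": 0},{"grip": 0,"delta_pos": [0,0,0],"twist": 0}]}}

```text
clock: 13.55
position: [0.5211, -0.1762, 0.1737]
ee_rot: [0.707, 0.01, 0.707, -0.011]
contact_force: [2.7, -4.8, -5.7]
width: 0.033
```

Emit:
{"method": "step_arm", "body": {"increments": [{"grip": 0,"delta_pos": [0,0,0.001],"twist": 0},{"grip": 0,"delta_pos": [0,0,0.001],"twist": 0},{"grip": 0,"delta_pos": [0,0,0],"twist": 0}]}}

```text
clock: 13.8
position: [0.5211, -0.1762, 0.1755]
ee_rot: [0.707, 0.01, 0.707, -0.011]
contact_force: [4.0, -5.3, -6.0]
width: 0.0339
```

Emit:
{"method": "step_arm", "body": {"increments": [{"grip": 0,"delta_pos": [0,0,0.001],"twist": 0},{"grip": 0,"delta_pos": [0,0,0],"twist": 0},{"grip": 0,"delta_pos": [0,0,0],"twist": 0}]}}

```text
clock: 14.05
position: [0.5211, -0.1762, 0.1764]
ee_rot: [0.707, 0.01, 0.707, -0.011]
contact_force: [3.6, -4.9, -6.5]
width: 0.0333
```

Emit:
{"method": "step_arm", "body": {"increments": [{"grip": 0,"delta_pos": [0,0,0.001],"twist": 0},{"grip": 0,"delta_pos": [0,0,0],"twist": 0},{"grip": 0,"delta_pos": [0,0,0],"twist": 0}]}}

```text
clock: 14.3
position: [0.5211, -0.1762, 0.1773]
ee_rot: [0.707, 0.01, 0.707, -0.011]
contact_force: [4.0, -5.2, -7.3]
width: 0.0331
```

Emit:
{"method": "step_arm", "body": {"increments": [{"grip": 0,"delta_pos": [0,0,0.001],"twist": 0},{"grip": 0,"delta_pos": [0,0,0],"twist": 0},{"grip": 0,"delta_pos": [0,0,0],"twist": 0}]}}

```text
clock: 14.55
position: [0.521, -0.1762, 0.1774]
ee_rot: [0.707, 0.011, 0.707, -0.011]
contact_force: [4.0, -5.0, -12.2]
width: 0.0335
```

Emit:
{"method": "step_arm", "body": {"increments": [{"grip": 0,"delta_pos": [0,0,0.001],"twist": 0},{"grip": 0,"delta_pos": [0,0,0],"twist": 0},{"grip": 0,"delta_pos": [0,0,0],"twist": 0}]}}

```text
clock: 14.8
position: [0.5209, -0.1762, 0.1775]
ee_rot: [0.707, 0.011, 0.707, -0.011]
contact_force: [5.3, -5.9, -16.4]
width: 0.0335
```

The position stalls at z = 0.1775 while the pull rises to 16 N, so this is the second stop. I'll hold and check once.

Emit:
{"method": "step_arm", "body": {"increments": [{"grip": 0,"delta_pos": [0,0,0],"twist": 0},{"grip": 0,"delta_pos": [0,0,0],"twist": 0},{"grip": 0,"delta_pos": [0,0,0],"twist": 0},{"grip": 0,"delta_pos": [0,0,0],"twist": 0},{"grip": 0,"delta_pos": [0,0,0],"twist": 0},{"grip": 0,"delta_pos": [0,0,0],"twist": 0}]}}

```text
clock: 15.3
position: [0.5209, -0.1762, 0.1774]
ee_rot: [0.707, 0.011, 0.707, -0.011]
contact_force: [5.2, -6.2, -16.5]
width: 0.0334
```

```bash
python3 - <<'E'
from h import *
b=grab("side")
cv2.imwrite("pics/crop7.png",cv2.resize(b["img"][60:360,160:460],(600,600),interpolation=cv2.INTER_CUBIC)[:,:,::-1])
s=manip.get_state();print(s["position"],s["contact_force"],s["width"],s["clock"])
print("head top/bottom at full height px",proj(b,(.521,-.176,.212)),proj(b,(.521,-.159,.178)))
E
```

```text
[ 0.52092215 -0.17619127  0.17744604] [  5.31503066  -5.48278777 -16.07940335] 0.03330181956726976 15.35
head top/bottom at full height px (np.float64(321.7830396971466), np.float64(140.2746678217116)) (np.float64(320.76627875056005), np.float64(155.29297141950244))
```

View pics/crop7.png

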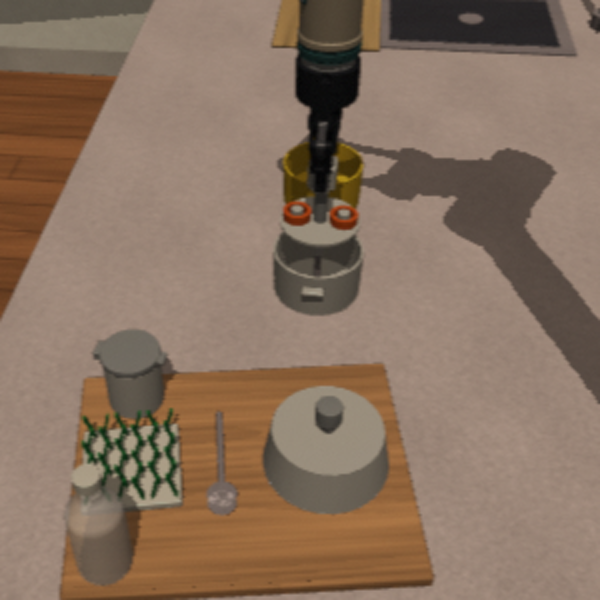

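The lid sits knob up on the free half (crop (328,440)). The spoon, cup, grass rack and bottle haven't moved, and both rings are on their pegs (crop (297,212) and (344,215)). The rack is held steady at the stop, so I'm handing in.

```bash
python3 -c "
from rig import manip
print(manip.sign_off())"
```

```text
the job is handed in; nothing more can be done
None
```

The job is done and handed in at about 15 s of the 56 s allowed; the sign-off gives no verdict. I set the lid knob up on the free half of the board, letting go only after it touched down. I then pinched both buttons flush (grip opening about 33.5 mm) and drew the rack straight up to its second stop.

- **Height:** the tool rose about 101 mm. It then stalled at z = 0.1775 while the pull grew from 7 to 16 N, and held steady for half a second before hand-in.
- **Final picture:** both rings were on their pegs, and the bottle, cup, grass rack and spoon looked unmoved, judged by eye only.
- **Off the ideal:** a sideways force of about 5 N (x) and 6 N (y) remained at the grip, from a slight off-centre hold. No check failed.

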